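# Clamp a glass piece in the sliding-jaw jig with its cam lever

## Robot

A 6-joint arm with a two-finger parallel gripper is mounted at the origin on a cart in front of the work surface, level with it; the furniture and walls round the work are solid. World frame = base frame: x ahead of the robot, y to its left, z up, the work surface at z = 0. Lengths are in m, angles in degrees, forces in N, time in s.
With the tool pointing down it reaches from about 0.25 to 0.725 m from the base axis. Payload 9.7 kg.
Tool frame: the origin (TCP) lies on the centre line of the jaws, within the pads' length; the fingertips stand 22 mm ahead of it and the grasp point (between the pads) lies 3 mm ahead of it; z points along the fingers, y is the direction in which the jaws open and shut (so a half turn about z gives the same grasp; the last joint's range is limited). The gripper opens to 85 mm and grips with 20 to 120 N. Pads are 22 mm wide; open, the fingers measure 114 mm over their backs; the gripper's body (76 mm by 85 mm) begins 54 mm behind the grasp point. The pads swing forward as they close: fully open they stand 13 mm farther back than shut.
Start: joints at [73.052, 4.979, 10.078, 95.1, 0, 90], TCP at [0.16, 0.526, 0.253] pointing down, gripper open.
Joint ranges: [-179.16, 179.16], [-48.56, 103.87], [-65.8, 70.77], [-126.05, 130.52], [-82.76, 87.17], [-180, 180]. Speed limits (degrees/s): [127.2, 127.2, 147.25, 180, 180, 180].

## Interface

Orientations are given as [roll, pitch, yaw] about the fixed x, y, z axes, in that order (R = Rz(yaw) Ry(pitch) Rx(roll)).
In Python, from workcell import monitor, eyes, job gives the robot as it stands. The module is installed in compiled form; this text tells all that it offers.
- The arm moves only by the tool drive_tool, never from a script. Its argument "plan" is a list of rows, each a list of 3 entries, a list of its own where there are three numbers: the opening, from 0 (shut) to 1 (fully open), then the shift along the world's x, y, z in m, then the turn about the world's z in degrees. In form: [[gripper, [x, y, z], yaw], ...]. A call has 1 to 10 rows; each row shifts and turns the commanded pose from where the row before left it; what a row does not reach is not made up. A row lasts 1/8 s, in which the tool goes at most 62.5 mm and 10.7 degrees, less where a joint would pass 70% of its speed; a pose out of reach is approached as far as the arm can. A call is refused whole if a number of a shift passes 0.0625 or a number of a turn 10.7, either way. A call with a gripper value outside its range is refused whole. The fingers move at their own pace and stop on an object; "grip_force" is the grip in N (left out, the last holds). Time passes only in rows, so rows that do not move let the fingers close. It gives the time, the measured TCP pose, the force and the opening at its end, in the units of the state.
- monitor.get_obs(): the state, without advancing time (a new reading comes with each control period).
- eyes.camera(name): name is "side" or "top" or "wrist"; returns (picture, depth): 400x640x3 uint8, red, green, blue; 400x640 float32, m along the optical axis (not along the pixel's ray), 0 where there is no reading.
- eyes.camera_params(name): a dict with "fx", "fy", "cx", "cy" (pixels), "extrinsics" (4x4, takes a point from world to camera coordinates); the wrist camera has in their place "mount" (4x4, takes a point from camera to tool coordinates, whose origin is the TCP and whose axes are the flange's). Camera axes: x right, y down, z forward; pixel columns grow to the right and rows downward; lengths in m; the calibration is good to about 2 mm. The wrist camera is an equidistant fisheye: a pixel r from the principal point sees the ray r / f radians off the axis. A picture is of the moment at which its call begins: read the wrist's pose just before it. camera_params takes no time and is no camera call.
- job.job_done(): hands the job in, once; it reports no verdict.
The state is a dict: "time": time; "q": joint angles; "qd": joint speeds; "joint_efforts": joint torques, N m; "ee_pos": TCP position; "tcp_rot": TCP orientation; "wrist_force": force on the tool from outside, world axes, zero at the start; "torque": the same for the moment, N m; "opening": finger opening in m.
Only numpy, scipy, OpenCV 4.12 (cv2) and the standard library are available. Lean on these libraries where they do the work, as an engineer would, in place of code of your own. Each camera call takes 0.05 s, during which the arm holds its last target.

## Task

Slide the jaw of the holding jig up so that the small piece of glass in its channel sits squarely between the jaw and the end fence, touching both. Then flip the cam lever all the way down to lock the jaw there, and let go. Leave the pliers and the other piece of glass on the bench where they are.

Things in the scene. Friction and masses are not known exactly. Their poses are not given: they have to be found in the camera images.
- jig: holding jig fixed to the bench: black base plate 112 x 262 x 12 mm (x, y, z), two aluminium rails along its y (tops at z = 22 mm, 64 mm apart inside), aluminium end fence across its +y end (inner face at y = +115 mm, top z = 34.5 mm). Origin: centre of the underside, on the bench top; z up. The glass lies on the base plate in the channel between the rails; the jaw slides along y.
- jaw (a joint): travel of the steel sliding jaw towards the fence, m, 0 (fully back) to 0.088. Its flat front face (60 mm wide, z = 14 to 33 mm) is at y = -5 mm + travel in the jig's frame: 0.074 with the 46 mm glass touching jaw and fence. Lever up: slides with about 2.5 N friction and stays where left; lever down: locked. Top deck: z = 33.5 mm, 100 mm wide, 80 mm back from the face.
- jaw_post (a point): point on the axis of the upright black round grip post at the rear of the jaw, to move it by: 25 to 27 mm in diameter, z = 45 to 79 mm in the jig's frame. This point: x = 0, y = -105 mm + travel, z = 61 mm in the jig's frame; it moves with the jaw. The lever stands 75 mm from it towards the fence.
- cam_lever (a joint): angle of the cam lever, rad. 0 = fully up, leaning 10 degrees past upright to the jig's -x side: jaw free. It swings about an axis along the jig's y, over to the +x side and down, to its stop at 1.6 = all the way down, 8 degrees above level over the jaw deck: jaw locked. Stays where left; swinging takes about 0.15 N m (2 N at the tip), up to twice that near the end.
- lever_pivot (a point): pivot of the cam lever, at x = -38 mm, y = -30 mm + travel, z = 46 mm in the jig's frame; it moves with the jaw
- lever_tip (a point): end of the cam lever, 80 mm from its pivot; the outer 40 mm is a round black grip 15 mm in diameter, the rest a steel rod 9 mm in diameter
- glass_mid (a point): centre of the small loose piece of glass in the jig's channel, a flat square-cut green slab 52 x 46 x 8 mm (its x, y, z); its 46 mm side lies roughly along the jig's y. It weighs about 0.07 kg and slides easily.
- running_pliers: blue-handled pliers lying on the bench, 168 x 61 x 18 mm (origin: centre of underside), to be left alone
- grozing_pliers: red-handled pliers lying on the bench, 168 x 61 x 18 mm (origin: centre of underside), to be left alone
- glass_offcut: another piece of glass, 60 x 70 x 8 mm, lying on the bench outside the jig (origin: centre of underside), to be left alone
Mind the look-alikes: they are no part of the job. Of the things that look like the part that bears glass_mid, the largest one is meant.

How it is judged (in metres and radians):
On the way:
1. with the lever still up, the jaw is closed on the glass: glass touching jaw and fence (value of joint jaw between 0.0712 and 0.0765 m and y of glass_mid in the frame of jig between 0.0895 and 0.0945 m and angle between the y axis of glass_mid and the y axis of jig, either way round below 0.07 rad and angle between glass_mid's own z axis and vertical below 0.05 rad and value of joint cam_lever below 0.8 rad), for 0.2 s.
At the end, for the whole second after the job is handed in: the lever is all the way down (over 1.45 of 1.6 rad), the jaw stands at 0.074 m (0.0712 to 0.0765: no gap beyond about 2.5 mm), the glass lies flat, within 0.07 rad of square and with its centre within 2.5 mm of the place where it touches the fence, and everything is at rest (value of joint jaw between 0.0712 and 0.0765 m and y of glass_mid in the frame of jig between 0.0895 and 0.0945 m and angle between the y axis of glass_mid and the y axis of jig, either way round below 0.07 rad and angle between glass_mid's own z axis and vertical below 0.05 rad and value of joint cam_lever above 1.45 rad and linear speed of glass_piece below 0.01 m/s).
It fails at once if the blue-handled pliers moved by more than 2 cm (distance of running_pliers from where it was at the start of the episode above 0.02 m).
It fails at once if the red-handled pliers moved by more than 2 cm (distance of grozing_pliers from where it was at the start of the episode above 0.02 m).
It fails at once if the glass offcut moved by more than 2 cm (distance of glass_offcut from where it was at the start of the episode above 0.02 m).
It also fails if it takes over 51 s, if anything falls off the work surface, if the arm or the gripper's body presses on something with over 40 N, if the wrist force passes 120 N, or if a joint passes its speed limit or range.

## Working session

There is one attempt and no reset: what is moved stays moved. The work goes in short steps, Python scripts to look and compute and a tool call to move; the robot and the scene stay as the last step left them, time stands still between calls to the robot, and variables do not carry over. Pictures are saved under pics/ and viewed, and the job is handed in when it is done.

Besides the shell and the picture viewer there is one more tool, called as name(argument=value, ...) on one line, values as JSON. drive_tool: Moves the arm, as the interface text tells. Its arguments: {"type":"object","properties":{"plan":{"type":"array","items":{"type":"array"}},"grip_force":{"type":"number"}},"required":["plan"]}

```bash
mkdir -p pics; python3 - <<'E'
from workcell import monitor, eyes
import cv2, numpy as np
o=monitor.get_obs(); print({k:np.round(v,3).tolist() for k,v in o.items()})
for n in ["side","top","wrist"]:
    p,d=eyes.camera(n); cv2.imwrite(f"pics/{n}0.png",p[:,:,::-1]); np.save(f"{n}0.npy",d)
    print(n,{k:np.round(v,4).tolist() for k,v in eyes.camera_params(n).items()})
E
```

```text
{'time': 0.0, 'q': [73.051, 5.012, 10.033, 95.099, -0.001, 90.001], 'qd': [-0.018, 0.11, 0.065, -0.049, 0.024, 0.063], 'joint_efforts': [0.003, -52.039, 46.48, 0.016, -0.0, 0.0], 'ee_pos': [0.16, 0.526, 0.253], 'tcp_rot': [-179.922, 0.001, 163.05], 'wrist_force': [-0.961, -0.337, 0.046], 'torque': [0.02, 0.014, -0.041], 'opening': 0.085}
side {'fx': 470.7675, 'fy': 470.7675, 'cx': 322.8401, 'cy': 203.0513, 'extrinsics': [[-0.8576, -0.5142, -0.0121, 0.5662], [-0.2377, 0.417, -0.8773, 0.1364], [0.4561, -0.7495, -0.4798, 1.2673], [0.0, 0.0, 0.0, 1.0]]}
top {'fx': 379.3339, 'fy': 379.3339, 'cx': 320.714, 'cy': 202.6429, 'extrinsics': [[0.023, -0.9997, 0.0042, 0.1896], [-0.9799, -0.0233, -0.1979, 0.5466], [0.1979, 0.0004, -0.9802, 1.0841], [0.0, 0.0, 0.0, 1.0]]}
wrist {'fx': 309.7069, 'fy': 309.7069, 'cx': 321.478, 'cy': 198.9655, 'mount': [[-0.0017, -0.9496, -0.3135, 0.0818], [1.0, -0.0018, -0.0, 0.0011], [-0.0005, -0.3135, 0.9496, -0.1202], [0.0, 0.0, 0.0, 1.0]]}
```

View pics/top0.png

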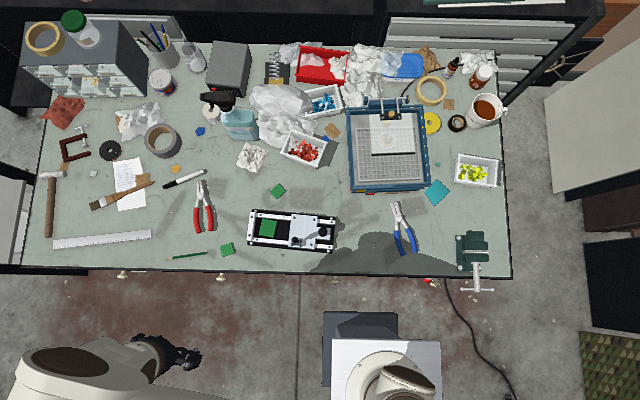

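View pics/side0.png

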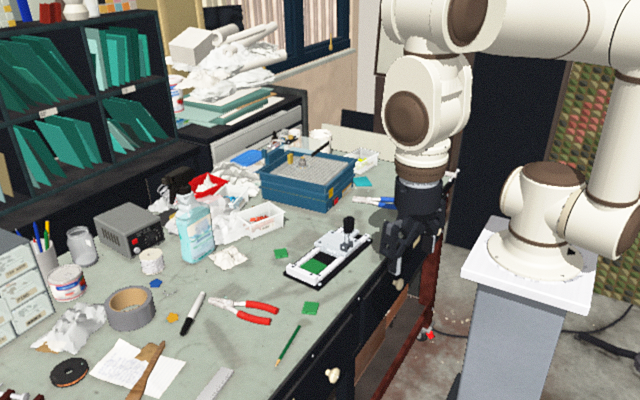

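View pics/wrist0.png

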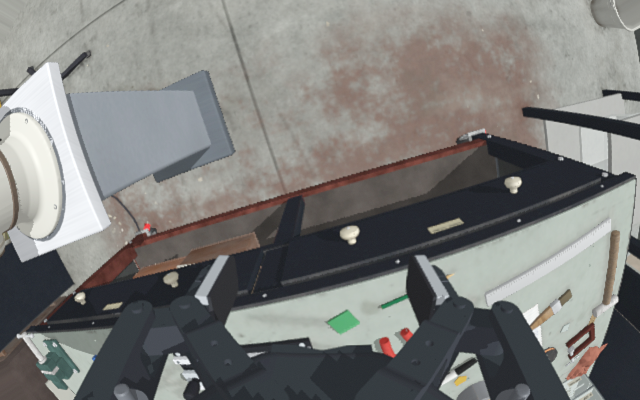

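```bash
python3 - <<'E'
import cv2
p=cv2.imread("pics/top0.png"); cv2.imwrite("pics/topz.png",cv2.resize(p[190:265,230:350],(800,500),interpolation=cv2.INTER_CUBIC))
p=cv2.imread("pics/side0.png"); cv2.imwrite("pics/sidez.png",cv2.resize(p[205:295,270:390],(800,600),interpolation=cv2.INTER_CUBIC))
E
```

```text
(no output)
```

View pics/topz.png

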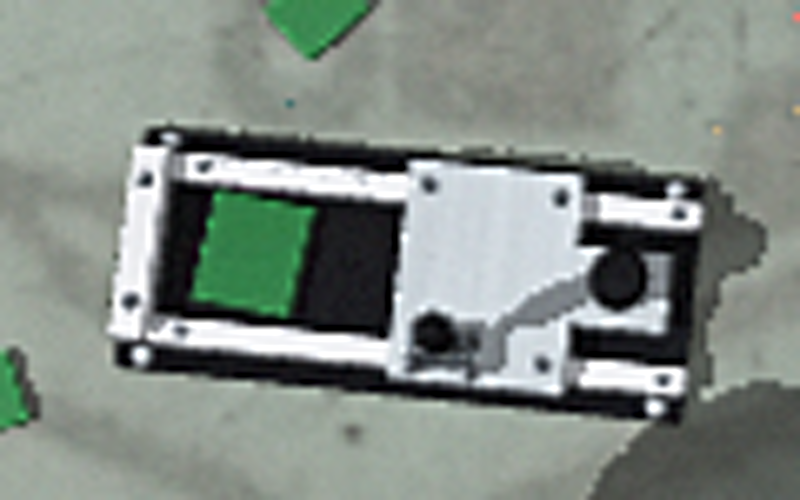

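View pics/sidez.png

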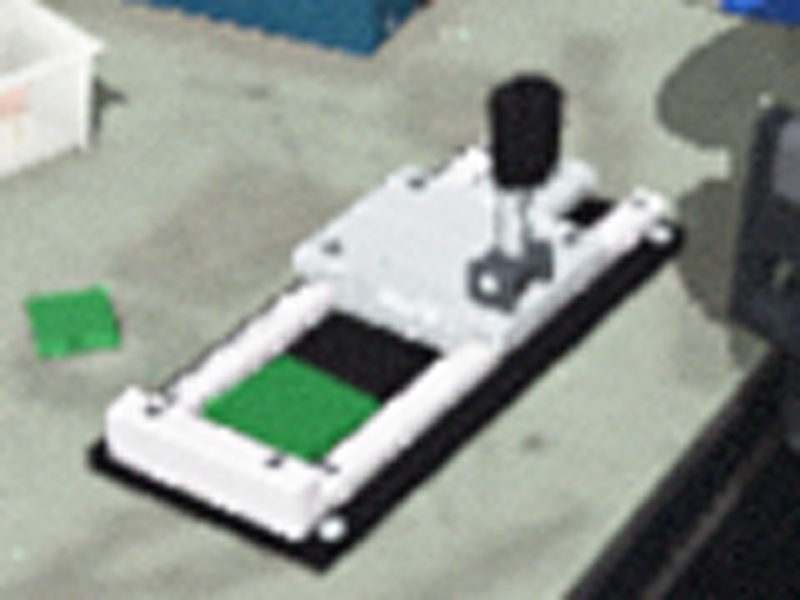

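The top view shows the jig with its fence on the left (+y end), zoomed base corners at about (148,130), (710,180), (685,420) and (115,365). The post is at (618,278) and the lever grip at (432,332).

```bash
cat > h.py <<'E'
import numpy as np, cv2
from workcell import monitor, eyes
def ray(n,u,v,z):
    c=eyes.camera_params(n);E=c["extrinsics"];R=E[:3,:3];t=E[:3,3]
    d=R.T@np.array([(u-c["cx"])/c["fx"],(v-c["cy"])/c["fy"],1]);o=-R.T@t
    return o+d*(z-o[2])/d[2]
def proj(n,P):
    c=eyes.camera_params(n);E=c["extrinsics"];q=np.atleast_2d(P)@E[:3,:3].T+E[:3,3]
    return np.c_[q[:,0]/q[:,2]*c["fx"]+c["cx"],q[:,1]/q[:,2]*c["fy"]+c["cy"]]
E
python3 - <<'E'
from h import *
from scipy.optimize import least_squares
z=lambda a:(np.array(a)+.5)/6.6667-.5+np.array([230,190])
C=np.array([(148,130),(710,180),(685,420),(115,365)],float)
pix=np.array([z(c) for c in C])
W=np.array([ray("top",*p,.012) for p in pix]);print(W.round(4))
for i in range(4):print(np.linalg.norm(W[i]-W[(i+1)%4]).round(4))
L=np.array([(.056,.131,.012),(.056,-.131,.012),(-.056,-.131,.012),(-.056,.131,.012)])
def T(p,P):
    c,s=np.cos(p[2]),np.sin(p[2]);P=np.atleast_2d(P);return np.c_[p[0]+c*P[:,0]-s*P[:,1],p[1]+s*P[:,0]+c*P[:,1],P[:,2]]
# outer corners plus fence
r=least_squares(lambda p:(proj("top",T(p,L))-pix).ravel(),[.35,.25,0]);p=r.x
print("top fit",p,np.degrees(p[2]),r.fun.round(2))
# side corners: zoom 6.667, origin 270,205
zs=lambda a:(np.array(a)+.5)/6.6667-.5+np.array([270,205])
S=np.array([zs((95,460)),zs((322,572)),zs((683,240))])
Ls=L[[0,3,2]].copy();Ls[:2,2]=.006
r2=least_squares(lambda p:(proj("side",T(p,Ls))-S).ravel(),p);print("side fit",r2.x,np.degrees(r2.x[2]),r2.fun.round(2))
inv=lambda p,w:(np.array([[np.cos(p[2]),np.sin(p[2])],[-np.sin(p[2]),np.cos(p[2])]])@(w[:2]-p[:2])).round(4)
print("post",inv(p,ray("top",*z((618,275)),.079)))
print("face",inv(p,ray("top",*z((400,265)),.0335)))
print("glass",[inv(p,ray("top",*z(c),.020)) for c in [(217,190),(317,207),(292,318),(192,298)]])
print("levertip",inv(p,ray("top",*z((432,332)),.122)))
o=p
for t in (0,):
  print("pred post at travel0",T(p,[0,-.105,.061]),"at .074",T(p,[0,-.031,.061]))
E
```

```text
[[0.5251 0.4156 0.012 ]
 [0.5078 0.1539 0.012 ]
 [0.3969 0.1636 0.012 ]
 [0.4158 0.4243 0.012 ]]
0.2623
0.1113
0.2614
0.1097
top fit [ 0.46144295  0.28935461 -0.07150037] -4.096669435946937 [-0.1  -0.48 -0.26 -0.06  0.29  0.23  0.06  0.29]
side fit [ 0.46212286  0.29271371 -0.0793166 ] -4.54450669989097 [-1.42  0.69  0.34  0.06  1.16 -1.35]
post [-0.0007 -0.0937]
face [0.0002 0.0049]
glass [array([0.0284, 0.0937]), array([0.0249, 0.047 ]), array([-0.0269,  0.0524]), array([-0.0222,  0.0988])]
levertip [-0.0371 -0.0193]
pred post at travel0 [[0.45394181 0.1846229  0.061     ]] at .074 [[0.45922833 0.25843382 0.061     ]]
```

drive_tool(plan=[[1,[0.037,-0.041,0],-9.6],[1,[0.037,-0.041,0],-9.6],[1,[0.037,-0.041,0],-9.6],[1,[0.037,-0.041,0],-9.6]])

```text
time: 0.65
ee_pos: [0.3091, 0.3607, 0.2531]
tcp_rot: [-180.0, 0.0, 124.4]
wrist_force: [1.3, 1.3, 0.4]
opening: 0.0855
```

```bash
python3 - <<'E'
from h import *
o=monitor.get_obs(); print({k:np.round(v,3).tolist() for k,v in o.items()})
E
```

```text
{'time': 0.65, 'q': [49.402, -5.256, -0.156, 95.102, -0.003, 105.044], 'qd': [-52.101, -10.751, -10.025, 0.493, -0.147, 24.705], 'joint_efforts': [8.203, -40.857, 46.932, 0.547, 0.066, -0.681], 'ee_pos': [0.309, 0.361, 0.253], 'tcp_rot': [-180.0, 0.004, 124.358], 'wrist_force': [1.284, 1.258, 0.432], 'torque': [0.066, -0.037, 0.002], 'opening': 0.085}
```

drive_tool(plan=[[1,[0.037,-0.042,0],-9.6],[1,[0.037,-0.042,0],-9.6],[1,[0.036,-0.042,0],-9.6],[1,[0.036,-0.041,0],-9.6],[1,[0,0,0],0]])

```text
time: 1.27
ee_pos: [0.4559, 0.1925, 0.2527]
tcp_rot: [-180.0, 0.0, 85.9]
wrist_force: [0.2, 1.1, 0.2]
opening: 0.0856
```

```bash
python3 - <<'E'
from h import *
from scipy.spatial.transform import Rotation as Ro
o=monitor.get_obs(); print({k:np.round(v,3).tolist() for k,v in o.items() if k in("ee_pos","tcp_rot","q")})
p,d=eyes.camera("wrist"); np.save("w1.npy",d); cv2.imwrite("pics/w1.png",p[:,:,::-1])
p,d=eyes.camera("top"); cv2.imwrite("pics/t1.png",p[:,:,::-1])
E
```

```text
{'q': [22.903, -2.53, 2.371, 94.951, -0.024, 117.03], 'ee_pos': [0.456, 0.193, 0.253], 'tcp_rot': [-179.967, 0.044, 85.873]}
```

View pics/w1.png

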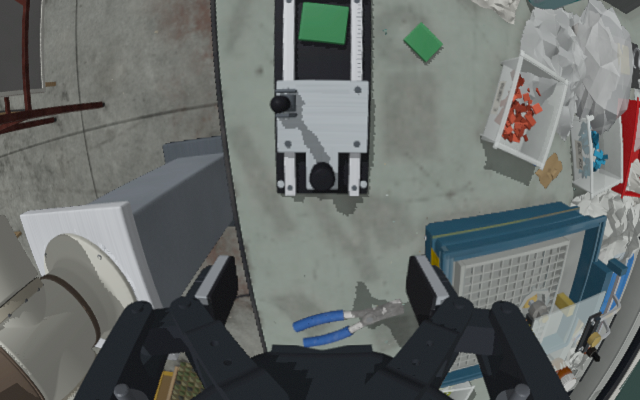

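The wrist view shows the post top at (322,176), the lever grip at (280,103), the face edge at row ~82, and the glass at about (325,24).

```bash
cat >> h.py <<'E'
from scipy.spatial.transform import Rotation as Ro
def wray(u,v,z,pos,rot):
    c=eyes.camera_params("wrist");M=c["mount"]
    a=np.array([u-c["cx"],v-c["cy"]]);r=np.linalg.norm(a);th=r/c["fx"]
    dc=np.r_[a/r*np.sin(th),np.cos(th)]
    R=Ro.from_euler("xyz",rot,degrees=True).as_matrix()
    d=R@M[:3,:3]@dc;o=R@M[:3,3]+pos
    return o+d*(z-o[2])/d[2]
def inv(w,p=(0.46144,0.28935,-0.0715)):
    c,s=np.cos(p[2]),np.sin(p[2]);return (np.array([[c,s],[-s,c]])@(np.array(w)[:2]-np.array(p[:2]))).round(4)
E
python3 - <<'E'
from h import *
o=monitor.get_obs();P,R=o["ee_pos"],o["tcp_rot"]
img=cv2.imread("pics/w1.png"); cv2.imwrite("pics/w1z.png",cv2.resize(img[0:200,250:400],(600,800)[:2] if 0 else (450,600),interpolation=cv2.INTER_CUBIC))
for n,u,v,z in [("post",322,176,.079),("faceL",276,82,.0335),("faceR",368,82,.0335),("deckback R",366,153,.0335),("baseBR",368,194,.012),("baseBL",276,194,.012),("lever",280,103,.125)]:
    w=wray(u,v,z,P,R);print(n,w.round(4),inv(w))
E
```

```text
post [0.4542 0.2032 0.079 ] [-0.0011 -0.0864]
faceL [0.411  0.3007 0.0335] [-0.0512  0.0077]
faceR [0.5101 0.294  0.0335] [0.0482 0.0082]
deckback R [0.5042 0.2152 0.0335] [ 0.048  -0.0709]
baseBR [0.508  0.1601 0.012 ] [ 0.0557 -0.1255]
baseBL [0.3951 0.1677 0.012 ] [-0.0575 -0.126 ]
lever [0.4258 0.277  0.125 ] [-0.0347 -0.0149]
```

View pics/w1z.png

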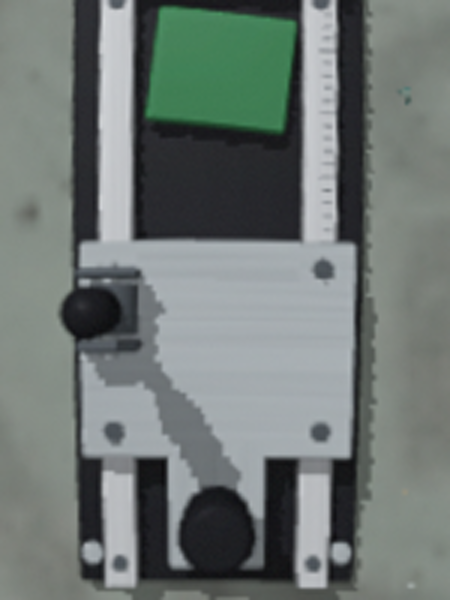

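drive_tool(plan=[[1,[-0.0015,0.0065,-0.045],0],[1,[0,0,-0.045],0],[1,[0,0,-0.045],0],[1,[0,0,-0.03],0],[1,[0,0,-0.015],0],[1,[0,0,0],0]])

```text
time: 2.12
ee_pos: [0.4521, 0.2021, 0.073]
tcp_rot: [-179.9, 0.0, 86.3]
wrist_force: [-0.8, 0.2, 0.0]
opening: 0.0859
```

```bash
python3 - <<'E'
from h import *
o=monitor.get_obs();P,R=o["ee_pos"],o["tcp_rot"];print(P,R,o["wrist_force"])
p,d=eyes.camera("wrist"); cv2.imwrite("pics/w2.png",p[:,:,::-1])
p,d=eyes.camera("side"); cv2.imwrite("pics/s2.png",cv2.resize(p[170:300,260:450,::-1],(800,547)))
E
```

```text
[0.45214524 0.20214788 0.07302649] [-1.79947876e+02  2.30172912e-02  8.63483383e+01] [-0.75909517  0.21255774  0.0062973 ]
```

View pics/w2.png

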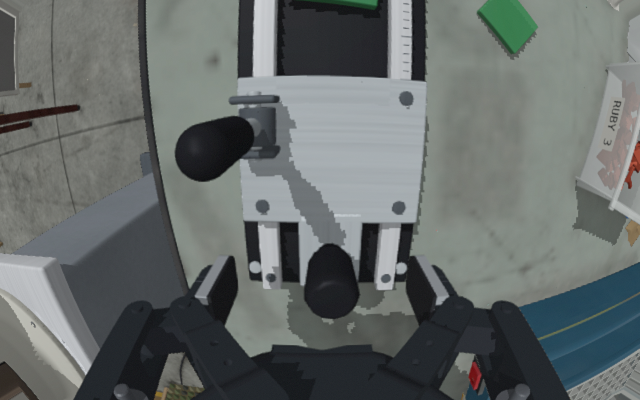

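View pics/s2.png

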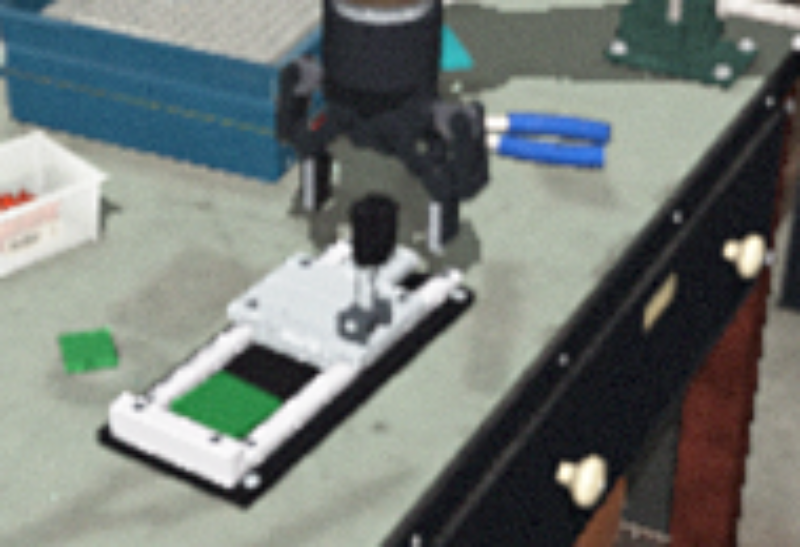

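```bash
python3 - <<'E'
from h import *
o=monitor.get_obs();P,R=o["ee_pos"],o["tcp_rot"];print(P)
for n,u,v,z in [("post top c",332,295,.079),("post base",328,248,.045),("baseBL",246,282,.012),("baseBR",409,284,.012),("faceL",240,78,.0335),("faceR",427,82,.0335)]:
    w=wray(u,v,z,P,R);print(n,w.round(4),inv(w))
c=eyes.camera_params("wrist");M=np.linalg.inv(c["mount"])
for z in (.003,-.006,.022):
    q=(M@[0,0,z,1])[:3];r=np.hypot(q[0],q[1]);th=np.arctan2(r,q[2]);print(z,c["cx"]+q[0]/r*th*c["fx"],c["cy"]+q[1]/r*th*c["fy"])
E
```

```text
[0.4532125  0.20223577 0.07461638]
post top c [0.4569 0.1997 0.079 ] [ 0.0018 -0.0898]
post base [0.4561 0.2066 0.045 ] [ 0.0006 -0.0829]
baseBL [0.3956 0.165  0.012 ] [-0.0568 -0.1287]
baseBR [0.5128 0.1549 0.012 ] [ 0.0608 -0.1304]
faceL [0.4162 0.3    0.0335] [-0.0459  0.0074]
faceR [0.5142 0.2923 0.0335] [0.0524 0.0067]
0.003 323.56329758562595 282.05705207663436
-0.006 323.6654410829187 293.04435702862867
0.022 323.3757162003444 262.18043836899216
```

drive_tool(plan=[[1,[0.002,-0.002,-0.005],0],[0.5,[0,0,0],0],[0.3,[0,0,0],0],[0.2,[0,0,0],0],[0.2,[0,0,0],0],[0.2,[0,0,0],0]], grip_force=30)

```text
time: 2.98
ee_pos: [0.4565, 0.1996, 0.0689]
tcp_rot: [179.8, -0.0, 86.2]
wrist_force: [7.8, -1.3, -0.7]
opening: 0.0253
```

drive_tool(plan=[[0.2,[0.0012,0.003,0],0],[0.2,[0.0004,0.005,0],0],[0.2,[0.0004,0.005,0],0],[0.2,[0.0004,0.006,0],0],[0.2,[0.0004,0.006,0],0],[0.2,[0.0004,0.006,0],0],[0.2,[0.0003,0.005,0],0],[0.2,[0,0,0],0]])

```text
time: 3.98
ee_pos: [0.4593, 0.2366, 0.0689]
tcp_rot: [179.9, -0.1, 86.3]
wrist_force: [6.9, 1.2, 1.0]
opening: 0.0253
```

```bash
python3 - <<'E'
from h import *
o=monitor.get_obs();P,R=o["ee_pos"],o["tcp_rot"];print(P,R,o["wrist_force"],o["torque"])
p,d=eyes.camera("wrist"); cv2.imwrite("pics/w3.png",p[:,:,::-1])
p,d=eyes.camera("top"); cv2.imwrite("pics/t3.png",cv2.resize(p[190:265,230:350,::-1],(800,500),interpolation=cv2.INTER_CUBIC))
E
```

```text
[0.45934662 0.23655834 0.06887908] [ 1.79866124e+02 -6.91086319e-02  8.62720128e+01] [6.87823427 1.17413206 1.04413085] [ 0.13364845 -1.19885063 -0.02387167]
```

View pics/t3.png

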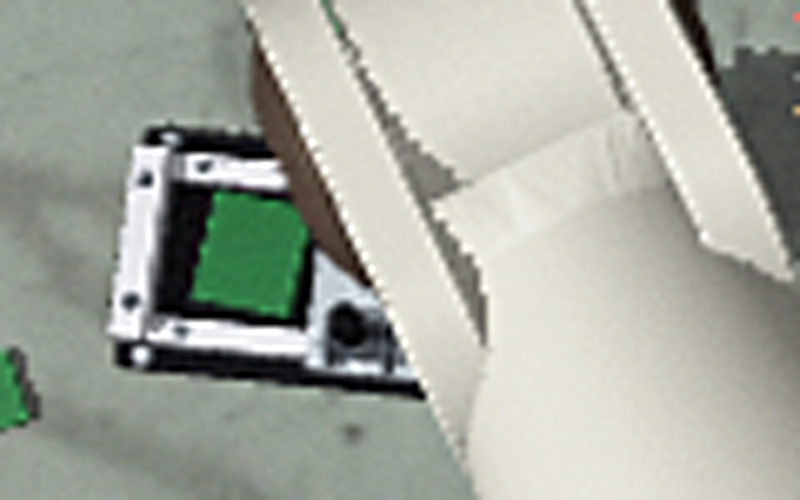

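View pics/w3.png

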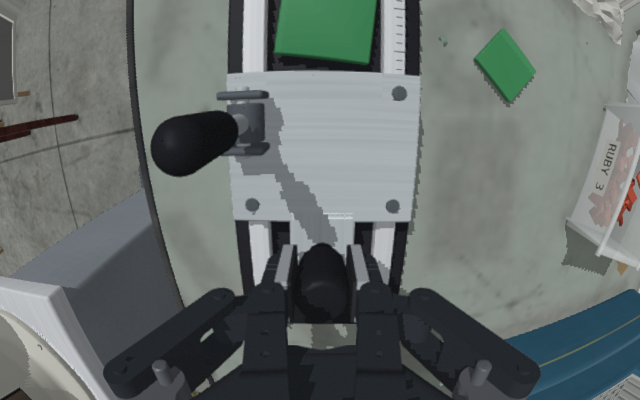

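The jaw followed the tool and its face is just short of the glass. I'll carry on in slower steps.

drive_tool(plan=[[0.2,[0.001,0.003,0],0],[0.2,[0.0002,0.003,0],0],[0.2,[0.0002,0.003,0],0],[0.2,[0.0002,0.003,0],0],[0.2,[0.0002,0.003,0],0],[0.2,[0.0002,0.003,0],0],[0.2,[0.0002,0.003,0],0],[0.2,[0,0,0],0]])

```text
time: 5.08
ee_pos: [0.4609, 0.2572, 0.0688]
tcp_rot: [179.9, -0.0, 86.3]
wrist_force: [3.3, -0.8, 4.8]
opening: 0.0251
```

```bash
python3 - <<'E'
from h import *
o=monitor.get_obs();P,R=o["ee_pos"],o["tcp_rot"];print(P,R,o["wrist_force"],o["torque"])
p,d=eyes.camera("side"); cv2.imwrite("pics/s4.png",cv2.resize(p[205:295,270:390,::-1],(800,600),interpolation=cv2.INTER_CUBIC))
p,d=eyes.camera("top"); cv2.imwrite("pics/t4.png",cv2.resize(p[190:265,230:350,::-1],(800,500),interpolation=cv2.INTER_CUBIC))
E
```

```text
[0.46092709 0.25719471 0.06883525] [ 1.79938326e+02 -3.75657826e-02  8.62639283e+01] [ 3.29260922 -0.82681584  4.8456397 ] [-0.16078556 -0.69904923 -0.02859438]
```

View pics/t4.png

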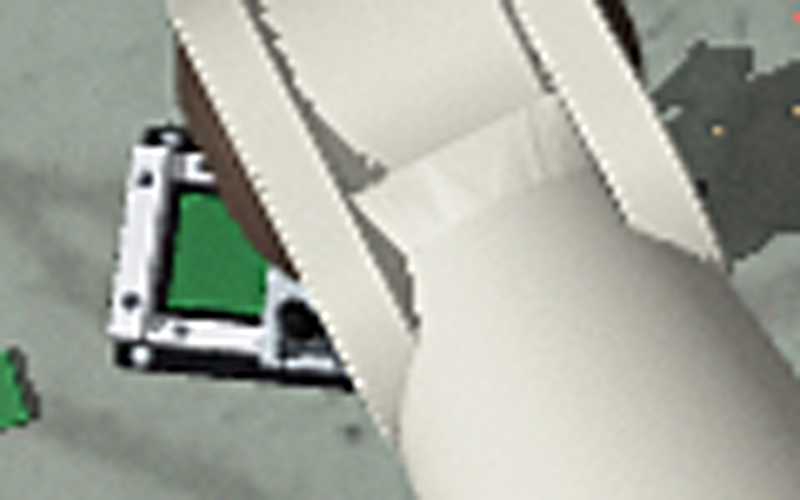

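View pics/s4.png

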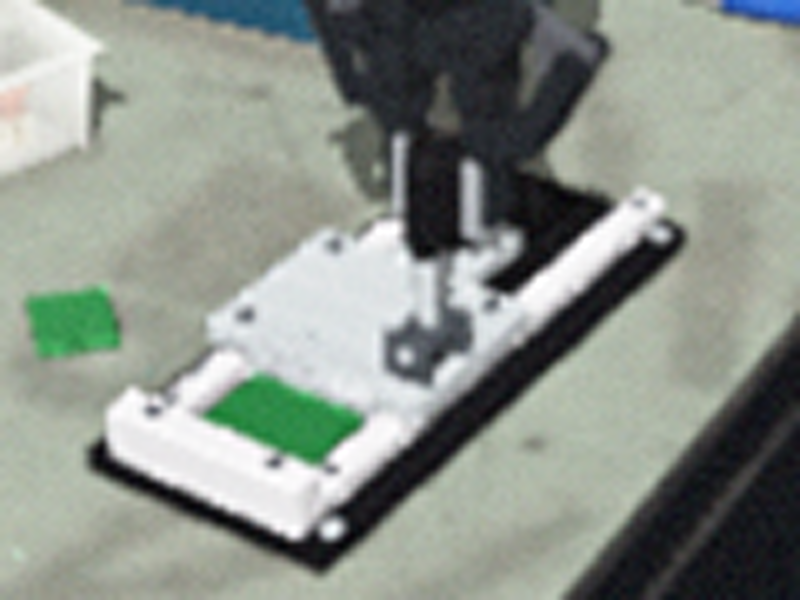

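Jaw travel is now about 0.066 m, and the glass lies square against the jaw a few mm short of the fence. I'll creep forward and watch the y force.

drive_tool(plan=[[0.2,[0.0001,0.0015,0],0],[0.2,[0.0001,0.0015,0],0],[0.2,[0.0001,0.0015,0],0],[0.2,[0.0001,0.001,0],0],[0.2,[0,0,0],0]])

```text
time: 5.8
ee_pos: [0.4613, 0.2623, 0.0689]
tcp_rot: [179.9, -0.0, 86.2]
wrist_force: [3.9, -2.2, 5.2]
opening: 0.0254
```

drive_tool(plan=[[0.2,[0.0001,0.001,0],0],[0.2,[0.0001,0.001,0],0],[0.2,[0,0,0],0]])

```text
time: 6.18
ee_pos: [0.4615, 0.2642, 0.0688]
tcp_rot: [179.9, 0.0, 86.2]
wrist_force: [3.1, -4.1, 5.7]
opening: 0.0256
```

drive_tool(plan=[[0.2,[0.0001,0.001,0],0],[0.2,[0.0001,0.001,0],0],[0.2,[0,0,0],0]])

```text
time: 6.55
ee_pos: [0.4615, 0.2643, 0.0688]
tcp_rot: [179.9, 0.2, 86.2]
wrist_force: [2.3, -14.3, 10.6]
opening: 0.0258
```

```bash
python3 - <<'E'
from h import *
o=monitor.get_obs();P,R=o["ee_pos"],o["tcp_rot"];print(P,R,o["wrist_force"],o["torque"])
p,d=eyes.camera("wrist"); cv2.imwrite("pics/w5.png",p[:,:,::-1])
p,d=eyes.camera("side"); cv2.imwrite("pics/s5.png",cv2.resize(p[205:295,270:390,::-1],(800,600),interpolation=cv2.INTER_CUBIC))
E
```

```text
[0.46147638 0.26429982 0.06878951] [179.94444561   0.23336642  86.17592524] [  2.25260779 -14.25435301  10.63685514] [-2.78958379 -0.43061668  0.0279091 ]
```

View pics/w5.png

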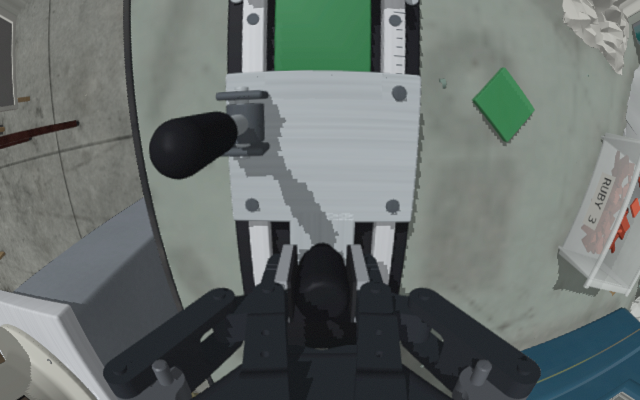

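View pics/s5.png

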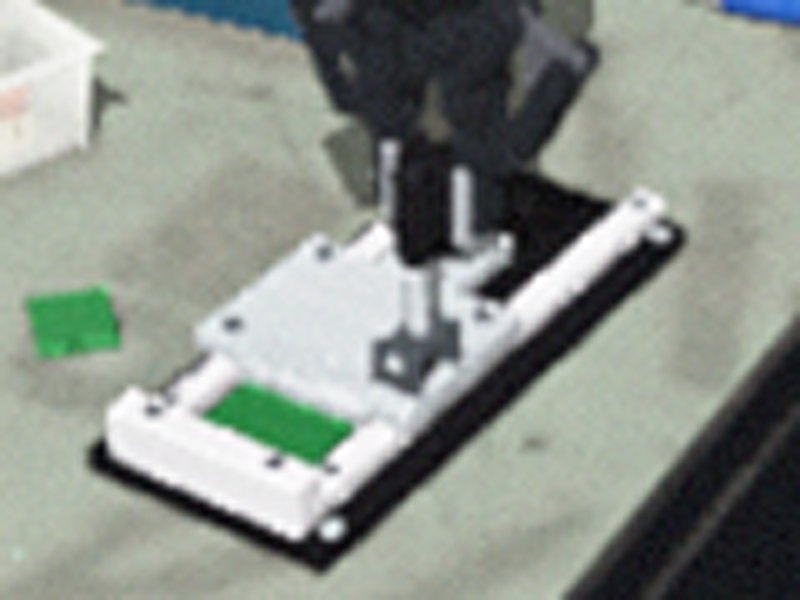

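Closed: the jaw stopped with ~14 N of reaction, about 64.7 mm from its start at ~9.5 mm, so travel is about 0.074. In the pictures the glass is square, flush with the jaw (side view row ~400) and against the fence. Next I'll relax, release the post and rise.

drive_tool(plan=[[0.2,[0,-0.001,0],0],[0.4,[0,0,0],0],[0.7,[0,0,0],0],[1,[0,0,0],0],[1,[0,0,0.03],0],[0.8,[0,0,0.05],0],[0,[0,0,0.05],0],[0,[-0.02,0.015,0.03],0],[0,[0,0,0],0]])

```text
time: 7.78
ee_pos: [0.4413, 0.2813, 0.2309]
tcp_rot: [179.8, -0.2, 86.3]
wrist_force: [0.2, 0.1, 0.4]
opening: 0.0136
```

```bash
python3 - <<'E'
from h import *
o=monitor.get_obs();P,R=o["ee_pos"],o["tcp_rot"];print(P,R,o["wrist_force"],o["opening"])
p,d=eyes.camera("wrist"); cv2.imwrite("pics/w6.png",p[:,:,::-1])
p,d=eyes.camera("side"); cv2.imwrite("pics/s6.png",cv2.resize(p[145:295,250:450,::-1],(800,600),interpolation=cv2.INTER_CUBIC))
E
```

```text
[0.44127547 0.28132964 0.23085832] [ 1.79823232e+02 -1.56777458e-01  8.63366360e+01] [0.15549267 0.05287876 0.42254316] 0.013622942710300555
```

View pics/w6.png

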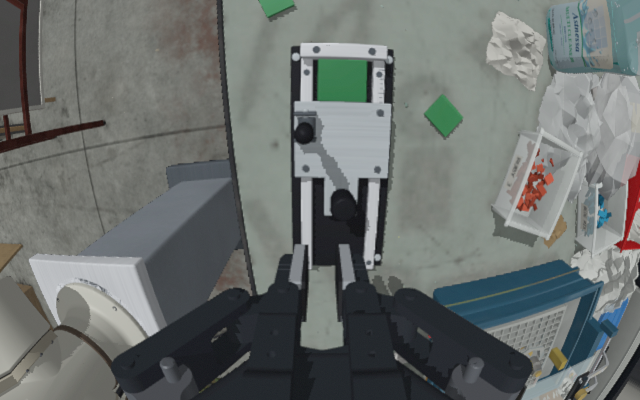

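View pics/s6.png

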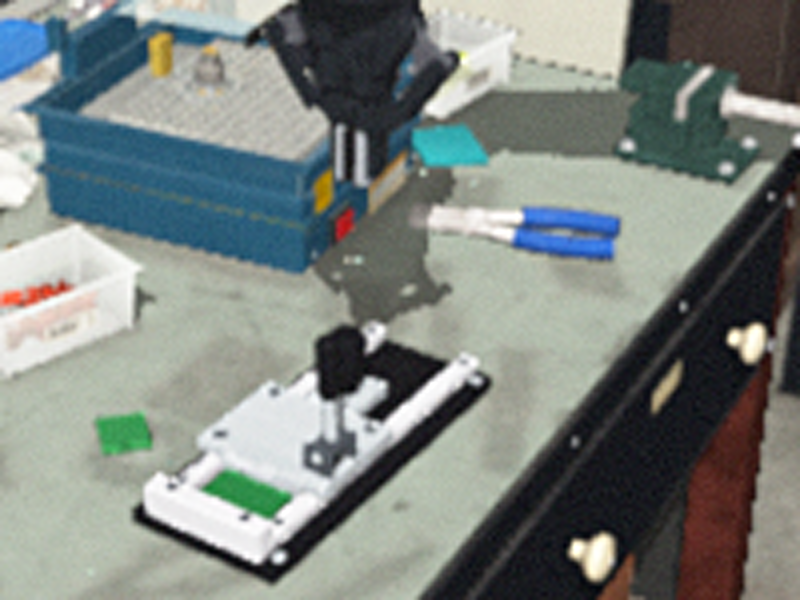

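```bash
python3 - <<'E'
from h import *
img=cv2.imread("pics/w6.png"); cv2.imwrite("pics/w6z.png",cv2.resize(img[35:235,270:420],(600,800)if 0 else (450,600),interpolation=cv2.INTER_CUBIC))
o=monitor.get_obs();P,R=o["ee_pos"],o["tcp_rot"]
for n,u,v,z in [("fence TL",301,44,.0345),("fence TR",387,46,.0345),("fenceinL",301,57,.0345),("face L",294,102,.0335),("face R",390,102,.0335),("back R",389,177,.0335),("lever tip",303,131,.125),("post",343,205,.079),("glass near",342,101,.02),("base BR",382,268,.012)]:
    w=wray(u,v,z,P,R);print(n,w.round(4),inv(w,(.4625,.2935,-.0715)))
E
```

```text
fence TL [0.4292 0.421  0.0345] [-0.0424  0.1248]
fence TR [0.5147 0.4153 0.0345] [0.0434 0.1252]
fenceinL [0.4283 0.4075 0.0345] [-0.0423  0.1113]
face L [0.418  0.3624 0.0335] [-0.0493  0.0655]
face R [0.5148 0.3573 0.0335] [0.0476 0.0673]
back R [0.5119 0.2783 0.0335] [ 0.0503 -0.0116]
lever tip [0.4309 0.3409 0.125 ] [-0.0349  0.045 ]
post [0.4591 0.2664 0.079 ] [-0.0015 -0.0273]
glass near [0.4668 0.36   0.02  ] [-0.0005  0.0666]
base BR [0.5089 0.154  0.012 ] [ 0.0563 -0.1359]
```

View pics/w6z.png

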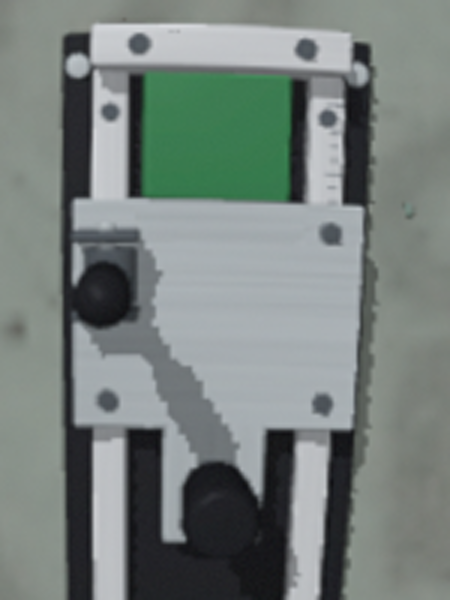

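```bash
python3 - <<'E'
from h import *
o=monitor.get_obs();P=o["ee_pos"];print(P,o["opening"])
for t in (.0,.015,.022,.03,.035): print(t,((proj("side",P-[0,0,t])[0]-[250,145])*4).round(1))
E
```

```text
[0.44126019 0.28026513 0.22769416] 0.0005650688384692565
0.0 [358.4 148.1]
0.015 [358.3 170. ]
0.022 [358.2 180.2]
0.03 [358.2 191.7]
0.035 [358.1 198.9]
```

The tip length checks out (22 mm). The lever stands roughly upright with its tip at about (0.431, 0.341), and the jaw-fence gap measures 45 mm. I'll move to the lever's -x side and descend.

drive_tool(plan=[[0,[-0.028,0.032,0],0],[0,[-0.027,0.032,0],0],[0,[0,0,0],0],[0,[0,0,-0.045],0],[0,[0,0,-0.05],0],[0,[0,0,0],0]])

```text
time: 8.62
ee_pos: [0.3849, 0.3418, 0.1289]
tcp_rot: [-179.7, 0.3, 86.2]
wrist_force: [-0.2, -0.8, 1.1]
opening: 0.0004
```

```bash
python3 - <<'E'
from h import *
o=monitor.get_obs();P,R=o["ee_pos"],o["tcp_rot"];print(P,R,o["wrist_force"],o["opening"])
p,d=eyes.camera("side"); cv2.imwrite("pics/s7.png",cv2.resize(p[145:295,250:450,::-1],(800,600),interpolation=cv2.INTER_CUBIC))
p,d=eyes.camera("top"); cv2.imwrite("pics/t7.png",cv2.resize(p[190:265,230:350,::-1],(800,500),interpolation=cv2.INTER_CUBIC))
p,d=eyes.camera("wrist"); cv2.imwrite("pics/w7.png",p[:,:,::-1])
E
```

```text
[0.38491685 0.34175002 0.12885046] [-179.67137259    0.34585386   86.20941639] [-0.21866349 -0.76210473  1.0691735 ] 0.0003520995491182899
```

View pics/s7.png

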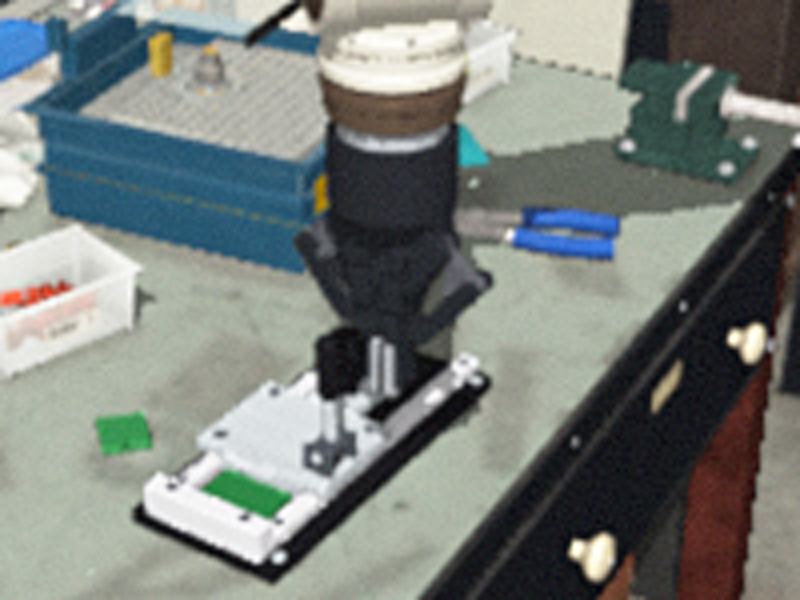

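View pics/w7.png

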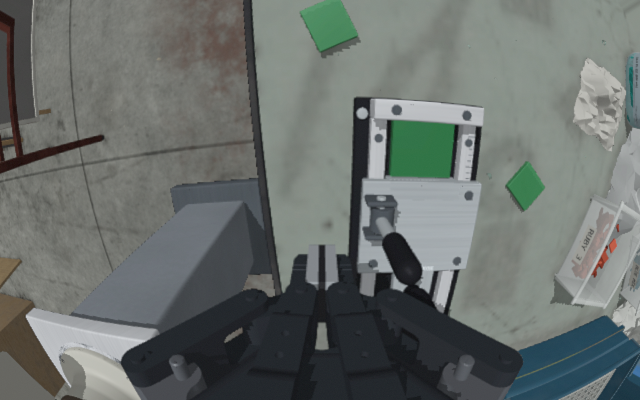

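```bash
python3 - <<'E'
from h import *
o=monitor.get_obs();P,R=o["ee_pos"],o["tcp_rot"];print(P)
for n,u,v,z in [("tip",408,272,.125),("tip.z12",408,272,.12),("grip start",388,238,.086),("pivot",380,221,.046),("lft post",420,295,.079)]:
    w=wray(u,v,z,P,R);print(n,w.round(4),inv(w,(.4625,.2935,-.0715)))
E
```

```text
[0.38716969 0.34419566 0.13508526]
tip [0.4298 0.3414 0.125 ] [-0.036   0.0455]
tip.z12 [0.4313 0.3382 0.12  ] [-0.0343  0.0423]
grip start [0.427  0.3424 0.086 ] [-0.0389  0.0462]
pivot [0.4291 0.3372 0.046 ] [-0.0364  0.0412]
lft post [0.4538 0.2905 0.079 ] [-0.0085 -0.0037]
```

drive_tool(plan=[[0,[0.01,-0.0007,-0.003],0],[0,[0.01,-0.0007,-0.002],0],[0,[0.008,-0.0006,0],0],[0,[0.008,-0.0006,0],0],[0,[0.008,-0.0006,-0.002],0],[0,[0.008,-0.0006,-0.0025],0],[0,[0.007,-0.0005,-0.004],0],[0,[0.007,-0.0005,-0.0045],0],[0,[0,0,0],0]])

```text
time: 9.9
ee_pos: [0.4526, 0.339, 0.1145]
tcp_rot: [-180.0, 0.0, 86.2]
wrist_force: [0.4, -0.2, 0.6]
opening: 0.0003
```

```bash
python3 - <<'E'
from h import *
o=monitor.get_obs();P,R=o["ee_pos"],o["tcp_rot"];print(P,R,o["wrist_force"],o["opening"])
p,d=eyes.camera("side"); cv2.imwrite("pics/s8.png",cv2.resize(p[145:295,250:450,::-1],(800,600),interpolation=cv2.INTER_CUBIC))
p,d=eyes.camera("wrist"); cv2.imwrite("pics/w8.png",p[:,:,::-1])
E
```

```text
[0.45262215 0.33902721 0.11453118] [-1.79970539e+02  4.16050449e-02  8.62244359e+01] [ 0.43304036 -0.17142576  0.64836456] 0.00028258920460803963
```

View pics/s8.png

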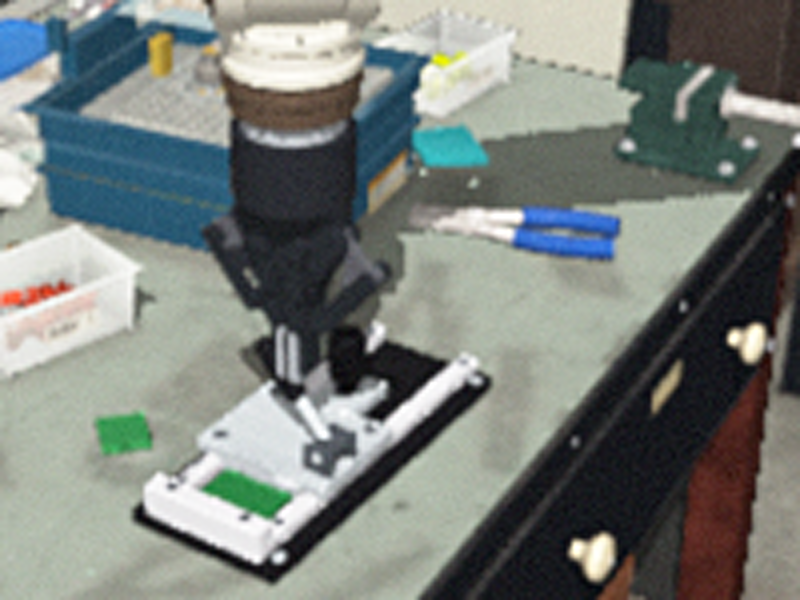

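View pics/w8.png

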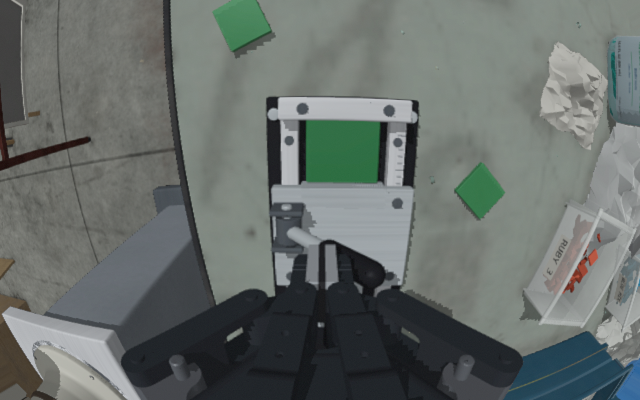

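The lever is following at about 45–50°, and the jaw and glass are undisturbed. I'll continue the arc down.

drive_tool(plan=[[0,[0.006,-0.0004,-0.006],0],[0,[0.0055,-0.0004,-0.006],0],[0,[0.004,-0.0003,-0.007],0],[0,[0.004,-0.0003,-0.007],0],[0,[0.0015,-0.0001,-0.0035],0],[0,[0.001,0,-0.0035],0],[0,[0,0,0],0]])

```text
time: 10.88
ee_pos: [0.4748, 0.3379, 0.0826]
tcp_rot: [179.9, -0.0, 86.2]
wrist_force: [0.5, 0.1, 5.0]
opening: 0.0004
```

Near the end of the swing, with about 5 N at the tip. I'll press a little further to find the stop.

drive_tool(plan=[[0,[0,0,-0.0015],0],[0,[0,0,-0.0015],0],[0,[0,0,0],0]])

```text
time: 11.25
ee_pos: [0.4752, 0.338, 0.0818]
tcp_rot: [179.8, -0.1, 86.2]
wrist_force: [-1.7, -3.6, 20.1]
opening: -0.0
```

The force rose to 20 N with almost no motion, so the lever is on its stop. I'll retreat up and look.

drive_tool(plan=[[0,[0,0,0.01],0],[0,[0,0,0.04],0],[0,[0,0,0.05],0],[0,[0,-0.03,0.05],0],[0,[0,-0.04,0],0],[0,[0,0,0],0]])

```text
time: 12.0
ee_pos: [0.4744, 0.2661, 0.2299]
tcp_rot: [180.0, -0.0, 86.1]
wrist_force: [0.1, 0.8, -0.3]
opening: 0.0002
```

```bash
python3 - <<'E'
from h import *
o=monitor.get_obs();P,R=o["ee_pos"],o["tcp_rot"];print(P,R,o["wrist_force"],o["opening"])
p,d=eyes.camera("side"); cv2.imwrite("pics/s9.png",cv2.resize(p[205:295,270:390,::-1],(800,600),interpolation=cv2.INTER_CUBIC))
p,d=eyes.camera("wrist"); cv2.imwrite("pics/w9.png",cv2.resize(p[0:300,200:450,::-1],(500,600),interpolation=cv2.INTER_CUBIC))
E
```

```text
[0.47440193 0.26605337 0.22986812] [ 1.79974761e+02 -2.53616488e-03  8.61278348e+01] [ 0.07890956  0.81155273 -0.32998065] 0.00022714979555309503
```

View pics/s9.png

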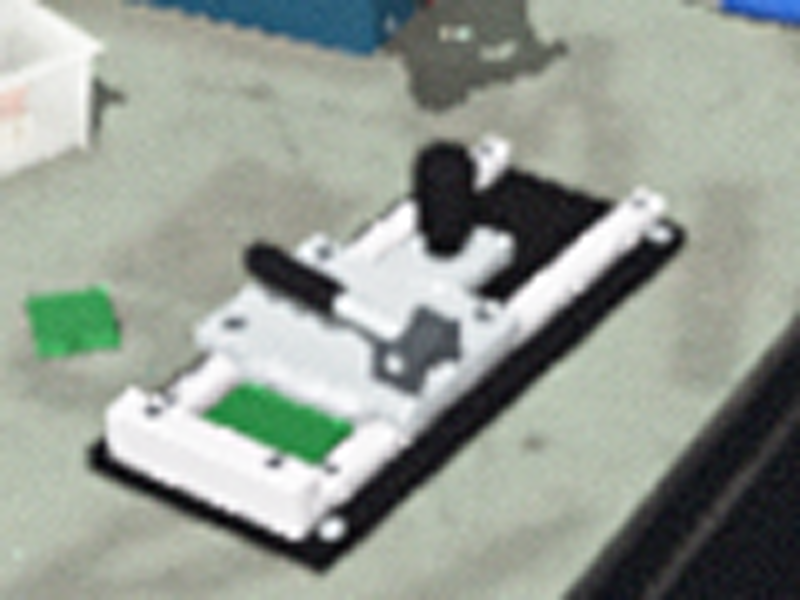

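View pics/w9.png

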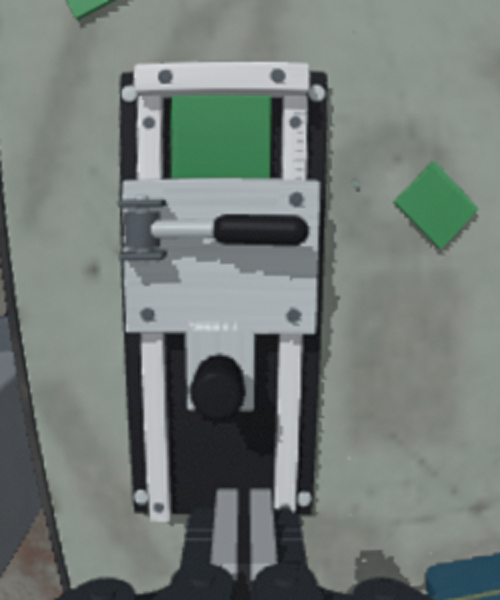

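The lever now lies over the deck; in the side zoom its tip is at about (255,258). I'll check its angle by projection, and the jaw gap as well.

```bash
python3 - <<'E'
from h import *
o=monitor.get_obs();P,R=o["ee_pos"],o["tcp_rot"]
p=(.463,.2935,-.0715);c,s=np.cos(p[2]),np.sin(p[2])
def T(q): return np.array([p[0]+c*q[0]-s*q[1],p[1]+s*q[0]+c*q[1],q[2]])
zz=lambda w:((proj("side",w)[0]-[270,205])*6.667).round(0)
print("pivot",zz(T([-.038,.044,.046])))
for a in (1.3,1.45,1.6):
    t=a-np.radians(10);print(a,"tip",zz(T([-.038+.08*np.sin(t),.044,.046+.08*np.cos(t)])))
print("post top",zz(T([0,-.031,.079])))
k=lambda u,v,z:inv(wray(200+u/2,v/2,z,P,R),p)
print("fence in",k(220,97,.0345),"face",k(220,180,.0335),"glass L near/far",k(172,178,.02),k(172,97,.02),"R",k(271,178,.02),k(269,97,.02))
E
```

```text
pivot [415. 347.]
1.3 tip [259. 212.]
1.45 tip [250. 233.]
1.6 tip [246. 257.]
post top [441. 156.]
fence in [-1.0e-04  1.1e-01] face [-0.      0.0673] glass L near/far [-0.0257  0.0692] [-0.0256  0.1129] R [0.026 0.069] [0.0247 0.1125]
```

```bash
python3 -c "
from workcell import job
print(job.job_done())"
```

```text
the job is handed in; nothing more can be done
None
```

I closed the jaw on the glass, flipped the cam lever down to its stop, let go, and handed the job in at about 12 s. The hand-in reports no verdict.

**Jaw and glass:** I gripped the rear post and slid the jaw up until it stopped, with the y force rising to about 14 N. The tool had moved 64.7 mm from a start of roughly 9.5 mm, so jaw travel is about 0.074 m. In the last pictures the glass looks square, with the jaw and fence against it.

**Lever:** I released the post and pushed the lever over with the shut fingers. The force then rose to 20 N with almost no further motion. In the last side picture the lever tip matches the predicted position for 1.6 rad, about row 257, against row 233 for 1.45 rad.

**Checks that disagreed:**
- **Jig position:** the top and wrist cameras put the jig about 3–5 mm apart along y, so I relied on force to confirm contact.
- **Jaw-to-fence gap:** the wrist camera read it as 43–45 mm, against the 46 mm glass. I put that down to calibration and viewing angle.
- **Lever at the start:** it looked nearly upright rather than leaning 10°, still well below 0.8 rad.

I kept the arm clear of both pliers and the offcut. I did not measure their positions again at the end.

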